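# Press a lens barrel home in the free V-block

## Robot

A 6-joint arm with a two-finger parallel gripper is mounted at the origin on the work surface. World frame = base frame: x ahead of the robot, y to its left, z up, the work surface at z = 0. Lengths are in m, angles in degrees, forces in N, time in s.
With the tool pointing down it reaches from about 0.375 to 0.9 m from the base axis. Payload 3.1 kg.
Tool frame: the origin (TCP) lies midway between the tips of the shut fingers; the grasp point (between the pads) lies 19 mm behind it; z points along the fingers, y is the line along which they close (so a half turn about z gives the same grasp; the last joint's range is limited). The gripper opens to 87 mm and grips with 3 to 60 N. Pads are 19 mm wide; open, the fingers measure 117 mm over their backs; the gripper's body (75 mm by 190 mm) begins 51 mm behind the grasp point.
Start: joints at [-79.383, 30.224, 82.088, -0, 67.689, -10.227], TCP at [0.222, -0.584, 0.192] pointing down, gripper open.
Joint ranges: [-176.69, 176.69], [-43.24, 126.21], [12.49, 139.97], [-82, 262], [0, 151.66], [-163.58, 163.58]. Speed limits (degrees/s): [159.86, 159.86, 180, 180, 180, 180].

## Interface

Orientations are given as a 3x3 rotation matrix whose columns are the frame's x, y, z axes.
In Python, from rig import bot gives the robot as it stands.
- The arm moves only by the tool jog_arm, called after "Call:" as a command line: name --argument value ..., lists and objects as JSON in quotes. Schema: {"type":"object","properties":{"steps":{"type":"array","items":{"type":"array","items":{"type":"array","items":{"type":"number"},"minItems":7,"maxItems":7},"minItems":1,"maxItems":20},"minItems":1,"maxItems":1},"only":{"type":"string"},"quiet":{"type":"boolean"},"lines":{"type":"string"}},"required":["steps"],"additionalProperties":false}. steps is a list that holds a single list of rows (three levels of brackets), with 1 to 20 rows, each of 7 numbers: dx, dy, dz in fractions of the full range, 1 being 0.75 m, then a rotation vector rx, ry, rz in shares of 90 degrees (1.0 is 90 degrees), then the opening from 0.0 (shut) to 1.0 (fully open); each row is the pose to reach, as a shift and turn from the pose commanded when the call began, along the tool's axes at that moment; what a row does not reach only later rows make up. A row lasts 1/10 s, in which the tool goes at most 0.05 m and 8.59 degrees, less where a joint would pass 70% of its speed; a pose out of reach is approached as far as the arm can. The fingers move at their own pace and stop on an object; the grip force is fixed at half the most. Time passes only in rows, so rows that do not move let the fingers close. The tool returns the time, the measured TCP pose, the force, the opening and the grip force at its end. only (a regular expression) keeps the lines of the reply that match it, lines (a string "A,B") keeps lines A to B, and quiet returns only ok. A shift or turn number past 1, either way, is cut back to 1. Input that does not fit is refused with a message, and nothing moves.
- bot.read_state(): the state, without advancing time (a new reading comes with each control period).
- bot.capture(name): name is "scene" or "top" or "wrist"; returns a dict with "color" (400x640x3 uint8, red, green, blue), "K" (3x3 intrinsics, pixels), "D" ([k1, k2, p1, p2, k3] as OpenCV has them; the pictures are not rectified), "view" (4x4, takes a point from world to camera coordinates); the wrist camera has in their place "mount" (4x4, takes a point from camera to tool coordinates, whose origin is the TCP and whose axes are the flange's). Camera axes: x right, y up, looking along -z (the intrinsics and any distortion apply to the point x, -y, -z); pixel columns grow to the right and rows downward; lengths in m; the calibration is good to about 2 mm. A picture is of the moment at which its call begins: read the wrist's pose just before it. There is no depth.
- bot.hand_in(): hands the job in; it is judged then, once.
The state is a dict: "time_s": time; "joint_positions": joint angles; "qvel": joint speeds; "tau": joint torques, N m; "position": TCP position; "tcp_rot": TCP orientation; "force": force on the tool from outside, world axes, zero at the start; "moment": the same for the moment, N m; "opening": opening from 0.0 (shut) to 1.0 (fully open); "grasp_force": force on a finger pad.
Only numpy, scipy, OpenCV 4.12 (cv2) and the standard library are available. Lean on these libraries where they do the work, as an engineer would, in place of code of your own. Each camera call takes 0.05 s, during which the arm holds its last target. There are 200 camera calls.

## Task

One of the two V-blocks on the steel plate already has a lens barrel lying in it: leave that one alone. Take the lens barrel from the wooden rest and lay it gently in the groove of the other, empty V-block, square along the groove, with its plain tube spanning the whole length of the block and the thick lens head hanging clear off one end (either end). Then press it down so that it bears on both faces of the V, with a steady push of about 10 N, and finish while still holding it pressed like that, ready for its clamp to be fitted: do not let go, and disturb nothing else on the bench.

Things in the scene. Friction and masses are not known exactly. Their poses are not given: they have to be found in the camera images.
- barrel: the lens barrel to be seated (loose, 0.11 to 0.18 kg): black, a plain tube 36 mm in diameter and 66 mm long, and at one end of it a thicker head 44 mm in diameter and 14 mm long with the lens. Origin on its axis at the middle of the plain tube; its x runs along the axis towards the head (the head spans x = 33 to 47 mm). It starts lying level in the wooden rest, its axis 42 mm above the bench
- curing_barrel: the second, identical lens barrel, lying loose in the groove of one of the two V-blocks (origin and axes as for the first)
- vblock_1: V-block 1: one of two identical steel V-blocks, 50 mm long (x), 56 wide (y), 39 high, fixed on the steel plate. 90 degree groove along x, open at both ends. Origin: centre of the underside, z up. A tube seated in it has its axis along x, at y = 0, 50 mm above the origin. One block, either of them, holds the other barrel at the start; the other is empty
- vblock_2: V-block 2: one of two identical steel V-blocks, 50 mm long (x), 56 wide (y), 39 high, fixed on the steel plate. 90 degree groove along x, open at both ends. Origin: centre of the underside, z up. A tube seated in it has its axis along x, at y = 0, 50 mm above the origin. One block, either of them, holds the other barrel at the start; the other is empty
- vblock_1_left: left half of V-block 1 (its +y side) with one of the two sloping faces (50 mm long, 45 degrees). The V's upper edges are 29 mm apart; outside them the top is flat, 11 mm below a seated tube's axis, out to 20 mm from the middle, then bevelled down to the side. Same origin and axes as vblock_1
- vblock_1_right: right half of V-block 1 (its -y side) with one of the two sloping faces (50 mm long, 45 degrees). The V's upper edges are 29 mm apart; outside them the top is flat, 11 mm below a seated tube's axis, out to 20 mm from the middle, then bevelled down to the side. Same origin and axes as vblock_1
- vblock_2_left: left half of V-block 2 (its +y side) with one of the two sloping faces (50 mm long, 45 degrees). The V's upper edges are 29 mm apart; outside them the top is flat, 11 mm below a seated tube's axis, out to 20 mm from the middle, then bevelled down to the side. Same origin and axes as vblock_2
- vblock_2_right: right half of V-block 2 (its -y side) with one of the two sloping faces (50 mm long, 45 degrees). The V's upper edges are 29 mm apart; outside them the top is flat, 11 mm below a seated tube's axis, out to 20 mm from the middle, then bevelled down to the side. Same origin and axes as vblock_2
- plate: fixed ground steel plate 150 x 270 x 12 mm under the two V-blocks, which stand side by side on it about 150 mm apart (along its y), their grooves parallel to its x; origin: centre of its underside on the bench
- rest: fixed low wooden rest, 66 x 66 x 33 mm, with two notched cheeks 10 mm thick, 20 to 30 mm either side of its middle; the plain tube lies in the notches along the rest's x, and the 40 mm between the cheeks is open for fingers (floor 8 mm above the bench). Origin: centre of its underside, right below the barrel's origin at the start
- loupe: black eye loupe standing on its wide end, 36 mm wide, 36 mm high, loose, near the rest; origin: centre of its underside
- tweezers: steel tweezers lying flat, 125 x 11 x 7 mm, loose, near the rest; origin: centre of the underside, x along them
- pin_disc: brass disc 28 mm wide, 13 mm high, with an upright pin (33 mm in all), loose, on the plate between the V-blocks; origin: centre of its underside
- case_ring: dark steel cup-shaped case holder 34 mm wide, 14 mm high, loose, on the plate between the V-blocks; origin: centre of its underside
- screwdriver_1: small screwdriver lying flat, 97 x 11 x 11 mm, loose; origin: middle of its underside, x along it
- screwdriver_2: small screwdriver lying flat, 97 x 11 x 11 mm, loose; origin: middle of its underside, x along it
- movement: watch movement on a brass holder block, 30 x 24 x 31 mm, loose; origin: centre of its underside
- dust_cover: clear plastic dust cover, 93 mm wide, 64 mm high with its knob, loose; origin: centre of its underside

How it is judged:
By the outcome, as a careful person would: the job done as asked, in the order asked, and still so for the second after the job is handed in, while the arm keeps its last pose, push and grip.
It also fails if it takes over 48 s, if anything falls off the work surface, if the arm or the gripper's body presses on something with over 40 N, if the wrist force passes 120 N, or if a joint passes its speed limit or range.

## Working session

There is one attempt and no reset: what is moved stays moved. The work goes in short steps, Python scripts to look and compute and a tool call to move; the robot and the scene stay as the last step left them, time stands still between calls to the robot, and variables do not carry over. Pictures are saved under pics/ and viewed, at most 10 in all, crops included, and the job is handed in when it is done.

```bash
mkdir -p pics; ls; python3 - <<'E'
from rig import bot
import cv2,numpy as np
s=bot.read_state();print(s)
for n in("top","scene"):
    c=bot.capture(n);cv2.imwrite(f"pics/{n}0.png",c["color"][:,:,::-1]);print(n,c["K"],c["D"],c["view"])
E
```

```text
pics
rig.py
{'time_s': 0.0, 'joint_positions': array([-7.93828786e+01,  3.02774859e+01,  8.21571540e+01,  1.55615321e-05,
        6.76893216e+01, -1.02284988e+01]), 'qvel': array([ 0.02792561, -0.04896341,  0.01409391,  0.02202255,  0.02393713,
        0.09636749]), 'tau': array([ 2.77575697e-05, -4.40037096e+01, -1.76594210e+01,  6.34410605e-02,
        5.82223583e-02, -1.58458406e-04]), 'position': array([ 0.22227146, -0.58327837,  0.19058332]), 'tcp_rot': array([[ 9.34542749e-01,  3.55850659e-01, -3.98373804e-04],
       [ 3.55850675e-01, -9.34540408e-01,  2.12654292e-03],
       [ 3.84435284e-04, -2.12910685e-03, -9.99997660e-01]]), 'force': array([ 1.04551439,  0.9484208 , -0.68985129]), 'moment': array([-0.02317259,  0.04662331, -0.00614154]), 'grasp_force': 0.0, 'opening': 0.9998687605577208}
top [[365.59692242   0.         314.55798684]
 [  0.         365.59692242 202.12518969]
 [  0.           0.           1.        ]] [-0.00609945  0.          0.          0.          0.        ] [[ 0.02584458 -0.99849408  0.04839033 -0.06848044]
 [ 0.98096434  0.03465081  0.19107144 -0.61555178]
 [-0.19246046  0.04253103  0.98038262 -0.64283293]
 [ 0.          0.          0.          1.        ]]
scene [[448.24613312   0.         319.37461335]
 [  0.         448.24613312 199.21328146]
 [  0.           0.           1.        ]] [-0.0683601  0.         0.         0.         0.       ] [[ 0.37117103  0.92841629 -0.01659063 -0.22178187]
 [-0.53009973  0.22652999  0.81711593  0.28942858]
 [ 0.76238202 -0.29449507  0.5762346  -1.49720233]
 [ 0.          0.          0.          1.        ]]
```

View pics/top0.png

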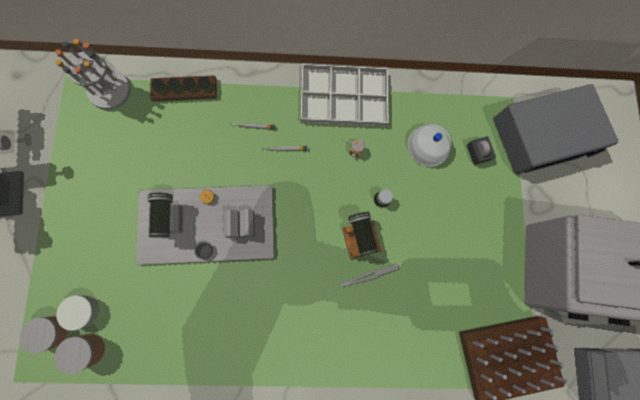

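View pics/scene0.png

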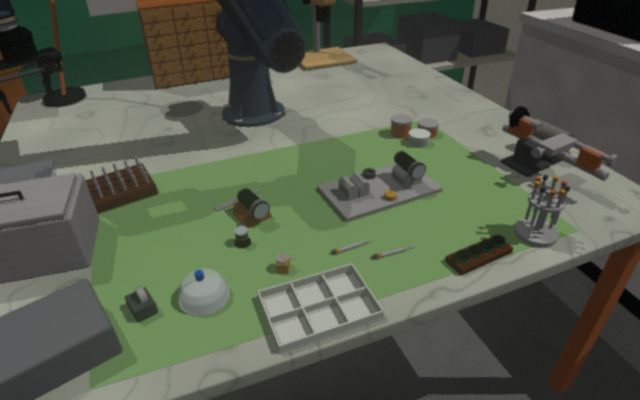

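The top view shows the loose barrel in the rest at about (364,234) with its head toward image-up (+x). The empty V-block is at (239,223), and the curing barrel is in the block at (160,215). The scene view agrees: barrel at (252,206), empty block at (353,187).

```bash
cat > h.py <<'E'
import numpy as np,cv2
from rig import bot
def cam(n,save=None):
    s=bot.read_state();c=bot.capture(n)
    if n=="wrist":
        T=np.eye(4);T[:3,:3]=s["tcp_rot"];T[:3,3]=s["position"];M=T@c["mount"]
    else: M=np.linalg.inv(c["view"])
    if save: cv2.imwrite(f"pics/{save}.png",c["color"][:,:,::-1]); np.savez(f"pics/{save}.npz",M=M,K=c["K"],D=np.array(c["D"]),color=c["color"])
    return dict(M=M,K=c["K"],D=np.array(c["D"]),color=c["color"])
def load(n): return dict(np.load(f"pics/{n}.npz"))
def ray(c,uv):
    p=cv2.undistortPoints(np.array(uv,float).reshape(-1,1,2),c["K"],c["D"])[:,0]
    d=np.c_[p[:,0],-p[:,1],-np.ones(len(p))]@c["M"][:3,:3].T
    return c["M"][:3,3],d
def onz(c,uv,z):
    o,d=ray(c,uv);return o+d*((z-o[2])/d[:,2])[:,None]
def proj(c,P):
    q=np.linalg.inv(c["M"])@np.c_[np.atleast_2d(P),np.ones(len(np.atleast_2d(P)))].T
    x=np.c_[q[0],-q[1],-q[2]]
    return cv2.projectPoints(x,np.zeros(3),np.zeros(3),c["K"],c["D"])[0][:,0]
def tri(c1,uv1,c2,uv2):
    o1,d1=ray(c1,uv1);o2,d2=ray(c2,uv2);out=[]
    for a,b in zip(d1,d2):
        t=np.linalg.lstsq(np.c_[a,-b],o2-o1,rcond=None)[0];p,q=o1+a*t[0],o2+b*t[1];out.append(np.r_[(p+q)/2,np.linalg.norm(p-q)])
    return np.array(out)
E
python3 - <<'E'
from h import *
t=cam("top");s=cam("scene")
np.set_printoptions(precision=4,suppress=True)
print(proj(s,[0.222,-.584,.192]),proj(t,[0.222,-.584,.192]))
print("barrel,block,curing,plate corners",onz(t,[[364,234]],.05),onz(t,[[239,223],[160,215]],.045),onz(t,[[138,190],[272,187],[272,260],[138,263]],.012))
w=cam("wrist","w0");print(bot.capture("wrist")["mount"])
P=bot.read_state();T=np.eye(4);T[:3,:3]=P["tcp_rot"];T[:3,3]=P["position"];print(P["tcp_rot"].T@(onz(t,[[364,234]],.05)[0]-P["position"]))
E
```

```text
[[ 35.0648 117.6943]] [[681.8756 466.5708]]
barrel,block,curing,plate corners [[ 0.56   -0.1476  0.05  ]] [[0.5743 0.0945 0.045 ]
 [0.5849 0.2458 0.045 ]] [[0.6394 0.3075 0.012 ]
 [0.6557 0.0371 0.012 ]
 [0.5067 0.0299 0.012 ]
 [0.4936 0.2905 0.012 ]]
[[ 0.0008  0.952   0.3061  0.084 ]
 [ 1.     -0.0009  0.0001  0.0001]
 [ 0.0004  0.3061 -0.952  -0.1938]
 [ 0.      0.      0.      1.    ]]
[ 0.4708 -0.2874  0.1415]
```

The rows are not in the units I measure in: shifts go in shares of 0.75 m and turns go in shares of 90 degrees. I convert before sending: 0.41 m / 0.75 = 0.5467, -0.287 m / 0.75 = -0.3827.

Call:
jog_arm --steps '[[[0.0667, -0.0467, 0, 0, 0, 0, 1], [0.1333, -0.0933, 0, 0, 0, 0, 1], [0.2, -0.14, 0, 0, 0, 0, 1], [0.2533, -0.1773, 0, 0, 0, 0, 1], [0.3067, -0.2147, 0, 0, 0, 0, 1], [0.36, -0.252, 0, 0, 0, 0, 1], [0.4133, -0.2893, 0, 0, 0, 0, 1], [0.4667, -0.3267, 0, 0, 0, 0, 1], [0.5067, -0.3547, 0, 0, 0, 0, 1], [0.5333, -0.3733, 0, 0, 0, 0, 1], [0.5467, -0.3827, 0, 0, 0, 0, 1], [0.5467, -0.3827, 0, 0, 0, 0, 1], [0.5467, -0.3827, 0, 0, 0, 0, 1], [0.5467, -0.3827, 0, 0, 0, 0, 1], [0.5467, -0.3827, 0, 0, 0, 0, 1], [0.5467, -0.3827, 0, 0, 0, 0, 1]]]'

```text
time_s: 1.9
position: [0.503, -0.1711, 0.1916]
tcp_rot: [[0.935, 0.354, -0.0], [0.354, -0.935, -0.0], [-0.0, 0.0, -1.0]]
force: [-0.4, -0.4, -0.3]
opening: 0.999
grasp_force: 0.0
```

```bash
python3 - <<'E'
from h import *
cam("wrist","w1");print(bot.read_state()["qvel"].round(2))
E
```

```text
[ 0.48 -0.01  0.02  0.11 -0.08 -0.04]
```

View pics/w1.png

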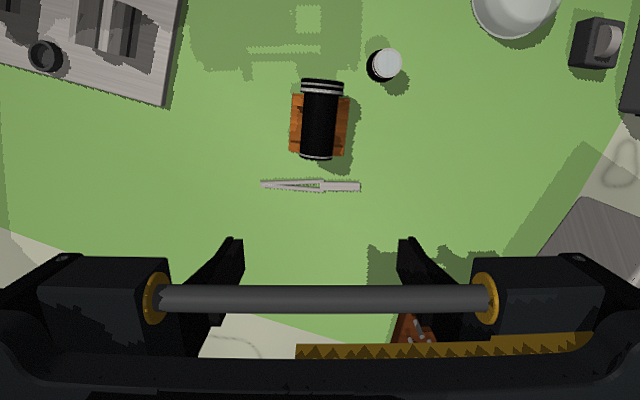

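The wrist view shows the barrel at about (320,118), head up. The loupe is at (384,63), the tweezers at (312,185) and the empty block at upper left (118,25). Next I'll get second views, shifted sideways, for height.

Scaled: -0.12 m / 0.75 = -0.16, -0.05 m / 0.75 = -0.0667.

Call:
jog_arm --steps '[[[0.0267, -0.0667, 0, 0, 0, 0, 1], [0.0533, -0.12, 0, 0, 0, 0, 1], [0.0667, -0.1467, 0, 0, 0, 0, 1], [0.0667, -0.16, 0, 0, 0, 0, 1], [0.0667, -0.16, 0, 0, 0, 0, 1], [0.0667, -0.16, 0, 0, 0, 0, 1], [0.0667, -0.16, 0, 0, 0, 0, 1]]]'

```text
time_s: 2.65
position: [0.5077, -0.0415, 0.1916]
tcp_rot: [[0.935, 0.354, 0.0], [0.354, -0.935, -0.001], [0.0, 0.001, -1.0]]
force: [-0.6, -0.6, -0.2]
opening: 1.0
grasp_force: 0.0
```

```bash
python3 - <<'E'
from h import *
cam("wrist","w2");print(bot.read_state()["qvel"].round(2))
E
```

```text
[0.1  0.03 0.11 0.11 0.1  0.04]
```

Call:
jog_arm --steps '[[[0.04, -0.0533, 0, 0, 0, 0, 1], [0.0667, -0.1067, 0, 0, 0, 0, 1], [0.08, -0.1467, 0, 0, 0, 0, 1], [0.0933, -0.1733, 0, 0, 0, 0, 1], [0.0933, -0.1733, 0, 0, 0, 0, 1], [0.0933, -0.1733, 0, 0, 0, 0, 1], [0.0933, -0.1733, 0, 0, 0, 0, 1]]]'

```text
time_s: 3.4
position: [0.5268, 0.105, 0.1915]
tcp_rot: [[0.935, 0.354, -0.0], [0.354, -0.935, -0.0], [-0.0, 0.0, -1.0]]
force: [0.6, 0.2, 0.6]
opening: 1.001
grasp_force: 0.0
```

```bash
python3 - <<'E'
from h import *
cam("wrist","w3");print(bot.read_state()["qvel"].round(2))
a=load("w2")["color"][:240];b=load("w3")["color"][:240]
cv2.imwrite("pics/w23.png",np.vstack([a,b])[:,:,::-1])
E
```

```text
[-0.03 -0.04  0.15  0.23  0.11  0.02]
```

View pics/w23.png

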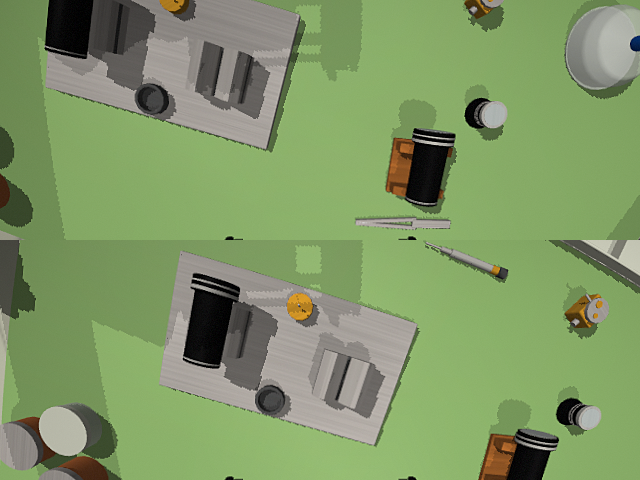

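In w2 (top) the barrel is at (430,168) and the empty block at (227,72). In w3 (bottom half) the block is at (345,138). I need an enlarged composite to pick edges.

```bash
python3 - <<'E'
from h import *
def crop(n,x,y,w,h):
    a=load(n)["color"][y:y+h,x:x+w];return cv2.resize(a,(400,300),interpolation=cv2.INTER_NEAREST)
o=np.vstack([np.hstack([crop("w1",260,70,120,90),crop("w2",370,122,120,90)]),np.hstack([crop("w2",180,25,100,75),crop("w3",300,92,100,75)])])
cv2.imwrite("pics/comp.png",o[:,:,::-1])
E
```

```text
(no output)
```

View pics/comp.png

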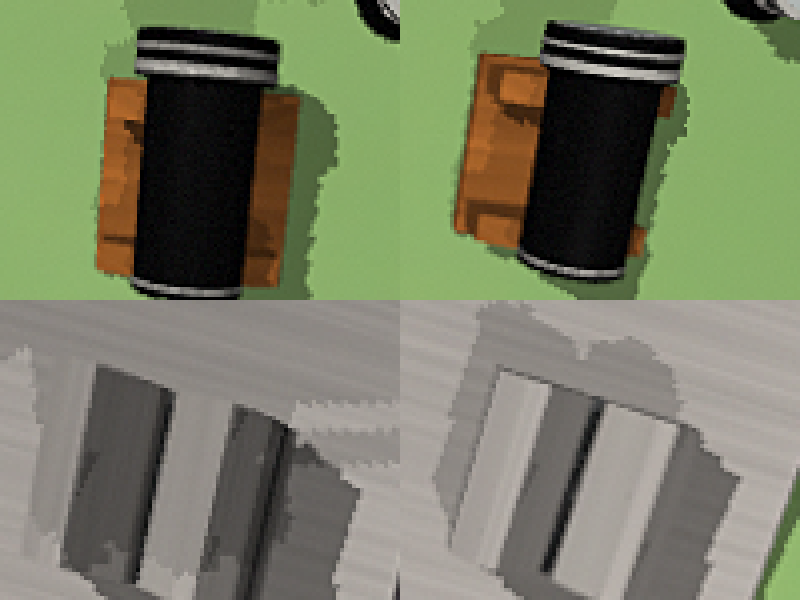

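```bash
cat > m.py <<'E'
from h import *
np.set_printoptions(precision=4,suppress=True)
# barrel: silhouette edges of the plain tube -> bisector plane in each view
def planes(n,x0,y0,x1,y1):
    c=load(n);m=(c["color"].max(2)<62).astype(np.uint8)[y0:y1,x0:x1]
    k,l,st,_=cv2.connectedComponentsWithStats(m);i=1+st[1:,4].argmax();m=l==i
    L=[];R=[]
    for r in range(m.shape[0]):
        xs=np.flatnonzero(m[r])
        if len(xs)>20: L.append((x0+xs[0]-.5,y0+r));R.append((x0+xs[-1]+.5,y0+r))
    out=[]
    for e in(L,R):
        e=np.array(e)
        for _ in range(4):
            f=np.polyfit(e[:,1],e[:,0],1);d=abs(np.polyval(f,e[:,1])-e[:,0]);e=e[d<max(.7,2*np.median(d))]
        y=np.array([e[:,1].min(),e[:,1].max()]);print(n,f,len(e),y)
        o,d=ray(c,np.c_[np.polyval(f,y),y]);nn=np.cross(d[0],d[1]);out.append(nn/np.linalg.norm(nn))
    b=out[0]+out[1] if out[0]@out[1]>0 else out[0]-out[1]
    b/=np.linalg.norm(b);h=np.arccos(abs(out[0]@out[1]))/2
    return o,b,h
o1,n1,h1=planes("w1",290,98,350,152);o2,n2,h2=planes("w2",395,148,460,196)
u=np.cross(n1,n2);u/=np.linalg.norm(u);u*=np.sign(u[0])
A=np.array([n1,n2,[1,0,0]]);p=np.linalg.solve(A,[n1@o1,n2@o2,.56])
print("axis dir",u,"yaw",np.degrees(np.arctan2(u[1],u[0])),"pt at x=.56",p)
for o,h in((o1,h1),(o2,h2)):
    r=p-o;print("radius",np.linalg.norm(r-u*(r@u))*np.sin(h))
w1,w2,w3=load("w1"),load("w2"),load("w3")
f=lambda a,x0,y0,s,ox,oy:(np.array(a,float)-[ox,oy])/s+[x0,y0]
# tail white ring ends + head rear edge, silhouette corners
B1=f([[133,283],[243,292],[137,74],[277,86]],260,70,10/3,0,0);B2=f([[520,255],[627,278],[541,67],[683,82]],370,122,10/3,400,0)
P=tri(w1,B1,w2,B2);print("tailL tailR headL headR\n",P,"\naxial",(P[:,:3]-p)@u)
C3=f([[602,400],[548,570],[550,385],[498,570]],300,92,4,400,300);C2=f([[172,393],[137,580],[97,367],[62,567]],180,25,4,0,300)
Q=tri(w2,C2,w3,C3);print("slot top/bot, Vleft top/bot\n",Q)
for a,b in((0,1),(2,3)): d=(Q[a]-Q[b])[:3];print(np.linalg.norm(d),np.degrees(np.arctan2(d[1],d[0])))
E
python3 m.py
```

```text
w1 [ -0.0669 309.4364] 42 [102. 151.]
w1 [ -0.1124 349.6351] 50 [ 98. 151.]
w2 [ -0.1684 438.1781] 42 [148. 195.]
w2 [ -0.2203 481.023 ] 45 [148. 195.]
axis dir [0.9637 0.2668 0.0018] yaw 15.474352705585467 pt at x=.56 [ 0.56   -0.1478  0.0421]
radius 0.018559000066783505
radius 0.018848602004457125
tailL tailR headL headR
 [[ 0.5187 -0.1417  0.0417  0.0009]
 [ 0.5283 -0.1752  0.0519  0.0031]
 [ 0.5798 -0.1208  0.0414  0.0006]
 [ 0.5919 -0.162   0.0521  0.0002]] 
axial [-0.0381 -0.0378  0.0263  0.027 ]
slot top/bot, Vleft top/bot
 [[0.5983 0.0978 0.0377 0.0011]
 [0.5506 0.0941 0.0361 0.0006]
 [0.5973 0.113  0.0503 0.001 ]
 [0.5486 0.1083 0.0518 0.0002]]
0.04780334640989549 4.4310962428462135
0.04896164829242118 5.485222661325918
```

```bash
python3 - <<'E'
from h import *
np.set_printoptions(precision=4,suppress=True)
c=load("w3");im=c["color"].astype(int)
m=(im[...,1]-im[...,0]<12)
def fit(name,pts,rot):
    W=onz(c,pts,.012)[:,:2].astype(np.float32)
    for _ in range(5):
        vx,vy,x,y=cv2.fitLine(W,cv2.DIST_HUBER,0,.01,.01).ravel();d=abs((W[:,0]-x)*vy-(W[:,1]-y)*vx);W=W[d<max(.001,2*np.median(d))]
    a=np.degrees(np.arctan2(vy,vx))-rot;a=(a+90)%180-90;print(name,a,len(W),(x,y),d.max())
# right edge: per row, scanning from right outside to plate
R=[];
for r in range(95,195):
    x=int(416-(r-84)*39/121); 
    s=m[r,x-12:x+13]; k=np.flatnonzero(s); R.append((x-12+k[-1]+.5,r))
fit("right",R,0)
F=[]
for x in range(190,410):
    y=int(10+(x-182)*74/234); s=m[max(0,y-10):y+11,x];k=np.flatnonzero(s)
    if len(k):F.append((x,max(0,y-10)+k[0]-.5))
fit("far",F,90)
N=[]
for x in range(168,372):
    y=int(145+(x-162)*60/215); s=m[y-10:y+11,x];k=np.flatnonzero(s)
    if len(k):N.append((x,y-10+k[-1]+.5))
fit("near",N,90)
E
```

```text
right 4.483986 100 (np.float32(0.5875649), np.float32(0.033265453)) 0.00074455654
far 4.357727 220 (np.float32(0.6491798), np.float32(0.17443582)) 0.00070515263
near 4.319992 203 (np.float32(0.50009674), np.float32(0.1593076)) 0.0009859819
```

Axis height measured 42.1 mm (text 42), radius 18.6–18.8 (18), V edges at 51 mm, apex 36.5 mm, so all checks agree. Next I'll hover over the barrel, aligned, then go down partway.

Scaled: 0.248 m / 0.75 = 0.3307, 0.07 m / 0.75 = 0.0933, 5.27 degrees / 90 = 0.0586.

Call:
jog_arm --steps '[[[-0.0133, 0.06, 0, 0, 0, 0.0222, 0.7], [-0.0267, 0.12, 0, 0, 0, 0.0444, 0.7], [-0.044, 0.18, 0, 0, 0, 0.0586, 0.7], [-0.0573, 0.24, 0, 0, 0, 0.0586, 0.7], [-0.0707, 0.2933, 0, 0, 0, 0.0586, 0.7], [-0.0773, 0.32, 0.0133, 0, 0, 0.0586, 0.7], [-0.08, 0.3307, 0.0533, 0, 0, 0.0586, 0.7], [-0.08, 0.3307, 0.0933, 0, 0, 0.0586, 0.7], [-0.08, 0.3307, 0.1067, 0, 0, 0.0586, 0.7], [-0.08, 0.3307, 0.1133, 0, 0, 0.0586, 0.7], [-0.08, 0.3307, 0.1133, 0, 0, 0.0586, 0.7], [-0.08, 0.3307, 0.1133, 0, 0, 0.0586, 0.7], [-0.08, 0.3307, 0.1133, 0, 0, 0.0586, 0.7], [-0.08, 0.3307, 0.1133, 0, 0, 0.0586, 0.7]]]'

```text
time_s: 4.85
position: [0.5595, -0.1468, 0.1076]
tcp_rot: [[0.963, 0.269, 0.002], [0.269, -0.963, -0.001], [0.002, 0.001, -1.0]]
force: [0.4, -0.3, 0.1]
opening: 0.694
grasp_force: 0.0
```

```bash
python3 - <<'E'
from h import *
cam("wrist","w4");s=bot.read_state()
p=np.array([.5546,-.1493,.0421]);u=np.array([np.cos(np.radians(15.47)),np.sin(np.radians(15.47)),0])
print(s["tcp_rot"].T@(p+.004*u-[0,0,.0081]-s["position"]))
E
```

```text
[-0.00136695  0.00112148  0.07343887]
```

View pics/w4.png

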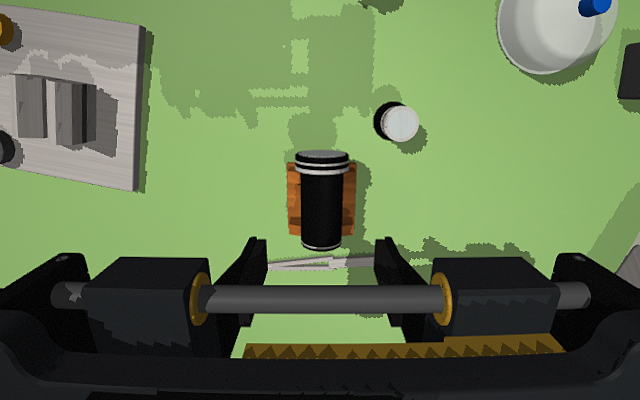

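The barrel sits upright at x ≈ 321, centred between the fingertips (266 and 376), and the loupe (400,123) is clear. Descend and grip.

Scaled: 0.0733 m / 0.75 = 0.0977, -0.001 m / 0.75 = -0.0013.

Call:
jog_arm --steps '[[[-0.0013, 0.0013, 0.04, 0, 0, 0, 0.7], [-0.0013, 0.0013, 0.0667, 0, 0, 0, 0.7], [-0.0013, 0.0013, 0.0867, 0, 0, 0, 0.7], [-0.0013, 0.0013, 0.0977, 0, 0, 0, 0.7], [-0.0013, 0.0013, 0.0977, 0, 0, 0, 0.7], [-0.0013, 0.0013, 0.0977, 0, 0, 0, 0.7], [-0.0013, 0.0013, 0.0977, 0, 0, 0, 0.7]]]'

```text
time_s: 5.6
position: [0.5589, -0.1483, 0.0342]
tcp_rot: [[0.963, 0.269, 0.002], [0.269, -0.963, -0.001], [0.001, 0.001, -1.0]]
force: [-0.8, 0.6, -0.3]
opening: 0.7
grasp_force: 0.0
```

Call:
jog_arm --steps '[[[0, 0, 0, 0, 0, 0, 0.5], [0, 0, 0, 0, 0, 0, 0.45], [0, 0, 0, 0, 0, 0, 0.3], [0, 0, 0, 0, 0, 0, 0], [0, 0, 0, 0, 0, 0, 0], [0, 0, 0, 0, 0, 0, 0], [0, 0, 0, 0, 0, 0, 0], [0, 0, 0, 0, 0, 0, 0]]]'

```text
time_s: 6.4
position: [0.5581, -0.148, 0.0332]
tcp_rot: [[0.963, 0.268, -0.0], [0.268, -0.963, 0.0], [-0.0, -0.0, -1.0]]
force: [-0.7, 0.6, 0.1]
opening: 0.064
grasp_force: 0.0
```

Opening fell to 0.064 with no grip force, so the fingers did not hold the barrel. Look.

```bash
python3 - <<'E'
from h import *
a=cam("wrist","w5")["color"];b=cam("scene","s5")["color"]
b=cv2.resize(b[150:270,190:390],(640,384))
o=np.vstack([a[100:300],b]);cv2.imwrite("pics/c5.png",o[:,:,::-1]);print(bot.read_state())
E
```

```text
{'time_s': 6.5, 'joint_positions': array([-2.59340912e+01,  3.93690414e+01,  9.60523247e+01, -8.36924550e-05,
        4.45819487e+01,  4.84943846e+01]), 'qvel': array([-0.00241771,  0.0283176 , -0.00934799, -0.04017379, -0.00539738,
       -0.07338087]), 'tau': array([ 7.74915952e-04, -4.39459527e+01, -1.08028579e+01,  5.49285358e-02,
       -3.19156540e-02,  7.37636401e-05]), 'position': array([ 0.55809875, -0.14797941,  0.03321843]), 'tcp_rot': array([[ 9.63295820e-01,  2.68442100e-01, -5.24767236e-05],
       [ 2.68442101e-01, -9.63295820e-01,  2.43797980e-05],
       [-4.40060443e-05, -3.75719195e-05, -9.99999998e-01]]), 'force': array([-0.65770989, -0.00490462, -0.99178147]), 'moment': array([-0.00313306,  0.06048701,  0.01355841]), 'grasp_force': 0.0, 'opening': 0.02558404930129128}
```

View pics/c5.png

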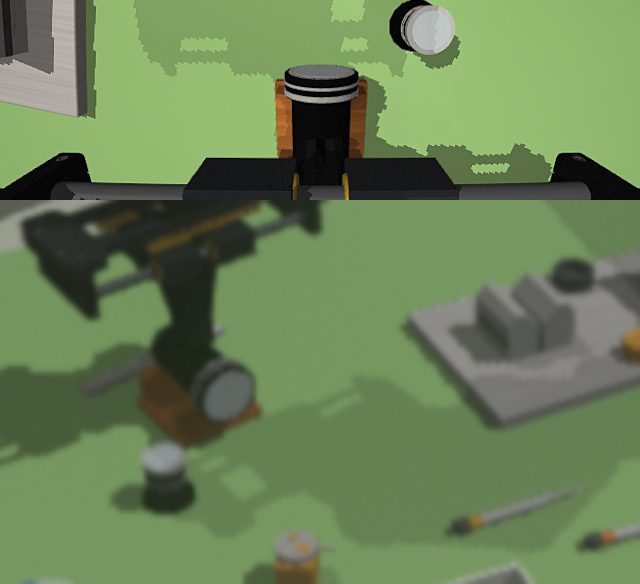

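```bash
python3 - <<'E'
from h import *
np.set_printoptions(precision=1,suppress=True)
from rig import bot
for n,op in(("w1",.0435),("w4",.0303),("w5",.001)):
    c=load(n);print(n,c["K"][0,0],c["K"][:2,2],c["D"][0])
    mt=bot.capture("wrist")["mount"]; C=dict(c);C["M"]=mt
    for z in(-.04,-.02,0,.02): print(z,proj(C,[[.0095,-op,z],[.0095,op,z]]).ravel(), end=" ")
    print()
u=np.array([np.cos(np.radians(15.47)),np.sin(np.radians(15.47)),0]);o=np.array([.5546,-.1493,.0421])
v=np.array([-u[1],u[0],0])
for n in("w1","w4","w5"):
    print(n,"tail top,headrear top, headfront L/R",proj(load(n),[o-.033*u+[0,0,.018],o+.033*u+[0,0,.022],o+.047*u+.022*v,o+.047*u-.022*v]).ravel())
s=load("s5");print("scene TCP, grasp; crop coords",(proj(s,[[.5581,-.148,.0332],[.5581,-.148,.0522]])-[190,150])*3.2+[0,200], (proj(s,[o+.047*u,o-.033*u])-[190,150])*3.2+[0,200])
g=load("w5")["color"][180:300:4,300:345:3].max(2);print(g)
E
```

```text
w1 318.400545077882 [320.2 199.9] -0.0629129959561189
-0.04 [238.5 244.4 401.3 244.5] -0.02 [246.6 229.6 393.2 229.7] 0 [253.3 217.5 386.6 217.6] 0.02 [258.9 207.5 381.  207.6] 
w4 318.400545077882 [320.2 199.9] -0.0629129959561189
-0.04 [263.1 244.5 376.7 244.6] -0.02 [268.8 229.7 371.  229.8] 0 [273.5 217.6 366.4 217.7] 0.02 [277.4 207.5 362.5 207.6] 
w5 318.400545077882 [320.2 199.9] -0.0629129959561189
-0.04 [318.  244.6 321.7 244.6] -0.02 [318.2 229.8 321.6 229.8] 0 [318.4 217.6 321.5 217.6] 0.02 [318.6 207.5 321.4 207.5] 
w1 tail top,headrear top, headfront L/R [315.2 159.5 321.2  92.9 300.9  76.9 343.9  81.1]
w4 tail top,headrear top, headfront L/R [321.1 250.7 321.5 175.1 294.5 152.2 348.3 152.3]
w5 tail top,headrear top, headfront L/R [320.3 302.9 320.7 204.  283.6 169.7 357.8 169.9]
scene TCP, grasp; crop coords [[197.4 375.7]
 [194.6 353.6]] [[227.8 394.4]
 [170.  342.3]]
[[  8   9  14  12   8  11   5   6   2   3   0   3  12  12   9]
 [  7  13   9  13  14  10  11  14   7  13   5   7   8   9   5]
 [187 186 167 155 150 134 128 101 127 122 124 130 126 141 141]
 [  7   1   2  
[... 986 characters left out ...]
7   6]
 [ 16  15  19  22  13   8   9   0   8  13  12  15  11   7  10]
 [  9   9  13   9  15   9  11  10   8  13  17  16  15   6   5]
 [ 11  13  13   9  16   9  15  12  10  13  11  14  11  10   5]
 [ 13  15  17  10  15  12   6  10  15  14  16  14  15  13  15]
 [  4  11  13  14  14  14   6  10   9  10  16   9  14  10   6]
 [  8  10  11  13  17  17   8  12   7  14  15  14  12   5  63]
 [  6  13  15  16  12   7  13  16  15  14  19  19  15   7  77]
 [  4  10  11  13   7   9   4  14  13   9   7  12  13   9  78]
 [ 34  35  35  37  56  57  54  53  52  53  53  53  52  54  53]
 [ 37  32  35  41  68  66  66  66  67  65  65  67  67  67  66]
 [ 36  39  37  34  76  72  71  72  72  71  72  72  72  72  74]]
```

The shut fingers show only from image row ~240. The open-finger spacing (155 px at 87 mm, 110 px at 61 mm) also puts the real tips about 30 mm above the stated TCP. They therefore closed just above the tube. I'll check this precisely from the stored pictures.

```bash
python3 - <<'E'
from h import *
from scipy.optimize import least_squares
np.set_printoptions(precision=4,suppress=True)
mt=bot.capture("wrist")["mount"]
for n,op in(("w1",.0435),("w4",.0303),("w2",.0435),("w3",.0435)):
    c=load(n);m=c["color"].max(2)<60
    m[:225]=0 if n!="w4" else m[:225]*0
    C=dict(c);C["M"]=mt
    L=[];Rr=[]
    for r in range(230,270):
        l=np.flatnonzero(m[r,200:300]);q=np.flatnonzero(m[r,340:440])
        if len(l) and len(q): L.append((r,200+l[-1],340+q[0]))
    L=np.array(L);print(n,L[:8].tolist())
    r,a,b=L[3]
    # corner: depth from separation, row gives x
    f=lambda p:(proj(C,[[p[0],-op,p[1]],[p[0],op,p[1]]])-[[a+.5,L[0,0]],[b-.5,L[0,0]]]).ravel()
    print(least_squares(f,[0,-.03],x_scale=.01).x)
E
```

```text
w1 [[237, 232, 409], [238, 232, 408], [239, 242, 399], [240, 242, 399], [241, 242, 399], [242, 242, 399], [243, 242, 399], [244, 242, 399]]
[ 0.0102 -0.0319]
w4 [[237, 255, 340], [238, 256, 340], [239, 256, 340], [240, 265, 340], [241, 265, 340], [242, 265, 376], [243, 265, 340], [244, 265, 340]]
[-0.0244  0.0441]
w2 [[237, 232, 409], [238, 232, 408], [239, 242, 399], [240, 242, 399], [241, 242, 399], [242, 242, 399], [243, 242, 399], [244, 242, 399]]
[ 0.0102 -0.0319]
w3 [[237, 232, 409], [238, 232, 408], [239, 242, 400], [240, 242, 399], [241, 242, 399], [242, 242, 399], [243, 242, 399], [244, 242, 399]]
[ 0.0102 -0.0319]
```

The tip corner comes out at tool (10, ±43.5, −31) mm. Its x matches the 19 mm pads, so the real tips are ≈31 mm behind the reported TCP. Open, descend another 30 mm in two steps, and check force.

Call:
jog_arm --steps '[[[0, 0, 0, 0, 0, 0, 0.7], [0, 0, 0, 0, 0, 0, 0.7], [0, 0, 0, 0, 0, 0, 0.7], [0, 0, 0, 0, 0, 0, 0.7], [0, 0, 0, 0, 0, 0, 0.7], [0, 0, 0, 0, 0, 0, 0.7], [0, 0, 0, 0, 0, 0, 0.7]]]'

```text
time_s: 7.4
position: [0.5581, -0.148, 0.0333]
tcp_rot: [[0.963, 0.269, -0.0], [0.269, -0.963, -0.0], [-0.0, 0.0, -1.0]]
force: [-0.2, -0.5, -0.2]
opening: 0.558
grasp_force: 0.0
```

Call:
jog_arm --steps '[[[0, 0, 0.008, 0, 0, 0, 0.7], [0, 0, 0.016, 0, 0, 0, 0.7], [0, 0, 0.024, 0, 0, 0, 0.7], [0, 0, 0.028, 0, 0, 0, 0.7], [0, 0, 0.028, 0, 0, 0, 0.7], [0, 0, 0.028, 0, 0, 0, 0.7]]]'

```text
time_s: 8.0
position: [0.5581, -0.148, 0.0121]
tcp_rot: [[0.963, 0.269, -0.0], [0.269, -0.963, 0.0], [-0.0, -0.0, -1.0]]
force: [-0.5, -0.4, 0.5]
opening: 0.699
grasp_force: 0.0
```

Scaled: 0.005 m / 0.75 = 0.0067, 0.003 m / 0.75 = 0.004.

Call:
jog_arm --steps '[[[0, 0, 0.004, 0, 0, 0, 0.7], [0, 0, 0.0067, 0, 0, 0, 0.7], [0, 0, 0.0067, 0, 0, 0, 0.7]]]'

```text
time_s: 8.3
position: [0.5579, -0.1479, 0.007]
tcp_rot: [[0.963, 0.268, -0.0], [0.268, -0.963, 0.0], [-0.0, -0.0, -1.0]]
force: [-0.2, -0.5, -0.2]
opening: 0.702
grasp_force: 0.0
```

Call:
jog_arm --steps '[[[0, 0, 0.0027, 0, 0, 0, 0.7], [0, 0, 0.0053, 0, 0, 0, 0.7], [0, 0, 0.0053, 0, 0, 0, 0.7]]]'

```text
time_s: 8.6
position: [0.5579, -0.1479, 0.003]
tcp_rot: [[0.963, 0.268, -0.001], [0.268, -0.963, 0.0], [-0.0, -0.0, -1.0]]
force: [-0.4, -0.6, 0.6]
opening: 0.7
grasp_force: 0.0
```

Call:
jog_arm --steps '[[[0, 0, 0, 0, 0, 0, 0.5], [0, 0, 0, 0, 0, 0, 0.4], [0, 0, 0, 0, 0, 0, 0.35], [0, 0, 0, 0, 0, 0, 0.3], [0, 0, 0, 0, 0, 0, 0.3], [0, 0, 0, 0, 0, 0, 0.3], [0, 0, 0, 0, 0, 0, 0.3]]]'

```text
time_s: 9.3
position: [0.5583, -0.1481, 0.0033]
tcp_rot: [[0.963, 0.268, 0.0], [0.268, -0.963, -0.0], [0.0, 0.0, -1.0]]
force: [-0.2, -0.3, 0.6]
opening: 0.404
grasp_force: 30.0
```

Gripped at 35 mm with 30 N. Lift.

Scaled: -0.06 m / 0.75 = -0.08, -0.055 m / 0.75 = -0.0733.

Call:
jog_arm --steps '[[[0, 0, -0.0027, 0, 0, 0, 0.3], [0, 0, -0.008, 0, 0, 0, 0.3], [0, 0, -0.02, 0, 0, 0, 0.3], [0, 0, -0.04, 0, 0, 0, 0.3], [0, 0, -0.06, 0, 0, 0, 0.3], [0, 0, -0.0733, 0, 0, 0, 0.3], [0, 0, -0.08, 0, 0, 0, 0.3], [0, 0, -0.08, 0, 0, 0, 0.3], [0, 0, -0.08, 0, 0, 0, 0.3], [0, 0, -0.08, 0, 0, 0, 0.3]]]'

```text
time_s: 10.3
position: [0.5576, -0.1477, 0.0626]
tcp_rot: [[0.963, 0.268, -0.001], [0.268, -0.963, 0.001], [-0.001, -0.001, -1.0]]
force: [0.3, -0.1, -1.2]
opening: 0.406
grasp_force: 30.0
```

```bash
python3 - <<'E'
from h import *
np.set_printoptions(precision=4,suppress=True)
c=cam("wrist","w6");s=bot.read_state();print(s["position"],s["force"],s["moment"])
t=s["position"]+[0,0,.0388];R=s["tcp_rot"];u=R[:,0];v=R[:,1];o=t-.0039*u
print("pred level: headrear top, front L/R/top",proj(c,[o+.033*u+[0,0,.022],o+.047*u-.022*v,o+.047*u+.022*v,o+.047*u+[0,0,.022],o+.047*u-[0,0,.022]]))
a=np.radians(15.47);blk=np.array([.5738,.0960]);b=np.radians(4.38)
d=np.array([np.cos(b),np.sin(b)]);goal=blk+.0039*d
print("tool delta",R.T@(np.r_[goal,s["position"][2]]-s["position"]), "drz",np.degrees(np.arctan2(R[1,0],R[0,0]))-4.38)
cv2.imwrite("pics/c6.png",cv2.resize(c["color"][120:300,220:420],(600,540),interpolation=cv2.INTER_NEAREST)[:,:,::-1])
E
```

```text
[ 0.5576 -0.1477  0.0626] [-0.7218 -0.4034 -1.3341] [ 0.0201  0.0074 -0.0114]
pred level: headrear top, front L/R/top [[319.7778 225.4694]
 [276.2155 182.8673]
 [363.5823 182.9432]
 [319.7917 195.7816]
 [319.98   172.9776]]
tool delta [ 0.0849 -0.2297  0.0001] drz 11.192929834864373
```

View pics/c6.png

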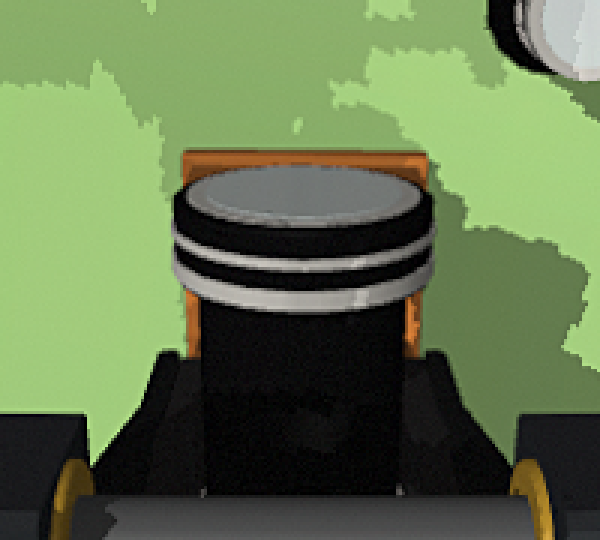

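The picture shows the head at (277–364, 185) with the front rim at rows 175–196 and the rear ring at 224. That is within 2 px of the level-hold prediction, so the barrel is held level without slip. Move over the empty block.

The rows are not in the units I measure in: shifts go in shares of 0.75 m and turns go in shares of 90 degrees. I convert before sending: -0.2297 m / 0.75 = -0.3063, -0.225 m / 0.75 = -0.3, 11.2 degrees / 90 = 0.1244.

Call:
jog_arm --steps '[[[0.0133, -0.0267, 0, 0, 0, 0.0111, 0.3], [0.0267, -0.0667, 0, 0, 0, 0.0333, 0.3], [0.04, -0.1133, 0, 0, 0, 0.0556, 0.3], [0.06, -0.16, 0, 0, 0, 0.0778, 0.3], [0.076, -0.2067, 0, 0, 0, 0.1, 0.3], [0.0907, -0.2467, 0, 0, 0, 0.1111, 0.3], [0.1027, -0.28, 0, 0, 0, 0.1244, 0.3], [0.1107, -0.3, 0, 0, 0, 0.1244, 0.3], [0.1132, -0.3063, 0, 0, 0, 0.1244, 0.3], [0.1132, -0.3063, 0, 0, 0, 0.1244, 0.3], [0.1132, -0.3063, 0, 0, 0, 0.1244, 0.3], [0.1132, -0.3063, 0, 0, 0, 0.1244, 0.3], [0.1132, -0.3063, 0, 0, 0, 0.1244, 0.3]]]'

```text
time_s: 11.65
position: [0.5783, 0.095, 0.0633]
tcp_rot: [[0.997, 0.075, -0.0], [0.075, -0.997, -0.0], [-0.0, 0.0, -1.0]]
force: [0.7, 0.6, -0.9]
opening: 0.403
grasp_force: 30.0
```

```bash
python3 - <<'E'
from h import *
np.set_printoptions(precision=4,suppress=True)
c=cam("wrist","w7");t=cam("top","t7");k=cam("scene","s7");s=bot.read_state();print(s["position"],s["force"],s["moment"])
a=t["color"][170:280,180:290];b=k["color"][120:230,310:420]
o=np.vstack([cv2.resize(c["color"][60:300,140:540],(600,360)),np.hstack([cv2.resize(x,(240,240),interpolation=cv2.INTER_CUBIC) for x in(a,b)]+[np.zeros((240,120,3),np.uint8)])])
cv2.imwrite("pics/c7.png",o[:,:,::-1])
d=np.array([np.cos(np.radians(4.38)),np.sin(np.radians(4.38)),0]);n=np.array([-d[1],d[0],0]);B=np.array([.5738,.096,.051])
P=[B+x*d+y*n for x in(.025,-.025) for y in(.0145,-.0145)]
print("V corners in w7 crop",((proj(c,P)-[140,60])*1.5).round())
print("tool delta left",s["tcp_rot"].T@(B+.0039*d-s["position"]),np.degrees(np.arctan2(s["tcp_rot"][1,0],s["tcp_rot"][0,0])))
E
```

```text
[0.5783 0.0955 0.0633] [ 0.3847 -0.1601 -1.1025] [0.0552 0.0904 0.0313]
V corners in w7 crop [[235. 204.]
 [299. 204.]
 [237. 302.]
 [297. 302.]]
tool delta left [-0.0005 -0.0009  0.0123] 4.318770123944393
```

View pics/c7.png

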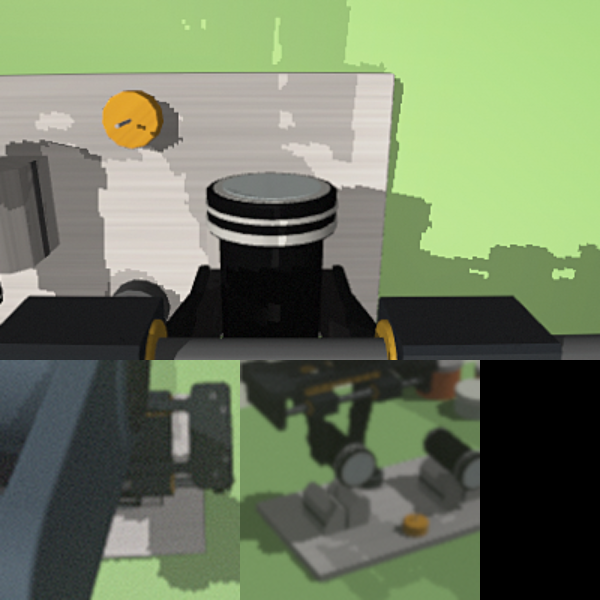

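The wrist view shows the head at (272,205) with the plate's far edge level, so yaw is aligned. In the scene crop the head is at (355,468) above the block at about (335,508). Check these against projections.

```bash
python3 - <<'E'
from h import *
np.set_printoptions(precision=1,suppress=True)
k=load("s7");d=np.array([np.cos(np.radians(4.38)),np.sin(np.radians(4.38)),0]);n=np.array([-d[1],d[0],0]);B=np.array([.5738,.096,.051])
g=lambda P:(proj(k,P)-[310,120])*240/110+[240,360]
print("head pred",g([np.array([.5783,.0952,.1021])+.0431*d]))
print("V edges far/near L,R; apex near; plate corner",g([B+x*d+y*n for x in(-.025,.025) for y in(.0145,-.0145)]+[B+.025*d-[0,0,.0145]]))
# head ellipse centre in scene: bright lens blob
im=k["color"];s=im[150:190,345:390];h=cv2.cvtColor(s,cv2.COLOR_RGB2HSV)
# block brightness profile along the near top line in the undisturbed scene
print(cv2.resize(im[168:200,332:372].max(2),None,fx=1,fy=1)[::2])
E
```

```text
head pred [[357.4 468.1]]
V edges far/near L,R; apex near; plate corner [[334.  473.8]
 [311.  480.3]
 [357.2 495.7]
 [333.6 502.6]
 [345.  510.4]]
[[150 150 150 150 150 150 150 151 149 151 150 150 146 133 111  97 107 110
   98  72  55  56  50  47  47  63  83  91  95  95  95  94  93  95  95  96
   94  93  90  82]
 [151 151 151 149 150 150 149 151 150 151 150 150 150 151 149 147 149 149
  146 135 108  71  50  41  57  81  92  94  95  94  95  93  95  95  95  94
   94  94  83  64]
 [150 150 151 151 149 150 149 151 149 149 151 150 150 150 149 149 149 150
  150 148 135  97  59  45  61  85  93  94  96  96  94  95  95  96  95  95
   93  85  67  50]
 [149 151 150 151 150 150 150 151 149 147 146 147 148 149 150 149 149 150
  148 143 130 103  75  57  57  77  90  94  94  94  95  93  94  93  92  86
   73  62  57  57]
 [151 151 150 148 149 149 150 148 140 122 108 103 112 129 140 146 147 140
  126 109  93  87  83  73  61  58  69  80  87  89  89  87  84  77  62  52
   45  45  44  46]
 [150 151 150 151 149 149 144 130 107  90  84  85  85  88  95 109 122 115
   94  84  80  76  72  77  78  76  72  67  
[... 1020 characters left out ...]
  85  85  86
   89 101 118 130]
 [ 87  86  85  86  87  86  85  83  79  73  70  66  60  55  58  64  68  69
   71  79  84  86  86  87  85  83  71  67  80  84  86  86  85  86  85  84
   92 106 115 117]
 [ 87  86  85  86  86  86  86  85  85  83  77  71  71  67  60  56  59  67
   76  84  86  85  86  85  86  81  69  65  80  85  84  85  85  86  89  92
   99 112 118 118]
 [ 87  86  87  86  86  86  86  85  85  85  84  82  78  72  70  65  66  75
   85  86  86  86  86  85  85  82  72  72  85  92  95 100 104 107 111 114
  115 116 116 116]
 [ 85  88  87  87  87  87  86  86  85  86  85  85  85  81  76  74  77  84
   86  88  88  90  93  95 100 102 104 109 113 115 115 115 115 115 116 115
  117 116 115 116]]
```

Scaled: 0.036 m / 0.75 = 0.048, -0.0006 m / 0.75 = -0.0008.

Call:
jog_arm --steps '[[[0, -0.0008, 0.0107, 0, 0, 0, 0.3], [0, -0.0008, 0.024, 0, 0, 0, 0.3], [0, -0.0008, 0.0347, 0, 0, 0, 0.3], [0, -0.0008, 0.0427, 0, 0, 0, 0.3], [0, -0.0008, 0.0467, 0, 0, 0, 0.3], [0, -0.0008, 0.048, 0, 0, 0, 0.3], [0, -0.0008, 0.048, 0, 0, 0, 0.3], [0, -0.0008, 0.048, 0, 0, 0, 0.3]]]'

```text
time_s: 12.6
position: [0.5785, 0.0967, 0.0275]
tcp_rot: [[0.997, 0.076, 0.001], [0.076, -0.997, -0.0], [0.001, 0.0, -1.0]]
force: [0.3, -0.5, -1.5]
opening: 0.407
grasp_force: 30.0
```

Call:
jog_arm --steps '[[[0, 0, 0.0013, 0, 0, 0, 0.3], [0, 0, 0.0027, 0, 0, 0, 0.3], [0, 0, 0.0027, 0, 0, 0, 0.3], [0, 0, 0.0027, 0, 0, 0, 0.3]]]'

```text
time_s: 13.0
position: [0.5782, 0.0967, 0.0253]
tcp_rot: [[0.997, 0.076, 0.0], [0.076, -0.997, 0.0], [0.0, 0.0, -1.0]]
force: [-0.0, 0.5, -1.3]
opening: 0.406
grasp_force: 30.0
```

Still hanging free, about 2 mm to go. Lower in fine steps.

Scaled: 0.001 m / 0.75 = 0.0013, 0.0005 m / 0.75 = 0.0007.

Call:
jog_arm --steps '[[[0, 0, 0.0007, 0, 0, 0, 0.3], [0, 0, 0.0013, 0, 0, 0, 0.3], [0, 0, 0.0013, 0, 0, 0, 0.3], [0, 0, 0.0013, 0, 0, 0, 0.3]]]'

```text
time_s: 13.4
position: [0.5782, 0.0967, 0.0243]
tcp_rot: [[0.997, 0.076, 0.0], [0.076, -0.997, 0.0], [0.0, -0.0, -1.0]]
force: [-0.1, 0.8, -0.5]
opening: 0.402
grasp_force: 30.0
```

Call:
jog_arm --steps '[[[0, 0, 0.0004, 0, 0, 0, 0.3], [0, 0, 0.0008, 0, 0, 0, 0.3], [0, 0, 0.0008, 0, 0, 0, 0.3], [0, 0, 0.0008, 0, 0, 0, 0.3]]]'

```text
time_s: 13.8
position: [0.5783, 0.0969, 0.024]
tcp_rot: [[0.997, 0.076, 0.0], [0.076, -0.997, 0.0], [0.0, -0.0, -1.0]]
force: [-0.2, 1.7, 4.7]
opening: 0.401
grasp_force: 30.0
```

```bash
python3 -c "
from rig import bot
for i in range(4): bot.capture('wrist');s=bot.read_state();print(s['force'].round(2),s['moment'].round(3),s['position'].round(4))"
```

```text
[-1.54  0.96  4.72] [ 0.239  0.187 -0.026] [0.5783 0.0969 0.024 ]
[-1.51  1.15  4.82] [0.234 0.289 0.011] [0.5783 0.0969 0.024 ]
[-0.47  1.76  5.04] [ 0.198  0.189 -0.057] [0.5783 0.0969 0.024 ]
[-1.34  1.59  5.44] [0.264 0.236 0.029] [0.5783 0.0969 0.024 ]
```

Contact: about +6 N vertical with a small side force of 1.4 N toward +y. The moments match pure side force at the grasp (arm ≈0.17 m), so there is no pitch. Trim sideways and press further.

Scaled: 0.0002 m / 0.75 = 0.0003, -0.0001 m / 0.75 = -0.0001.

Call:
jog_arm --steps '[[[0, -0.0001, 0.0001, 0, 0, 0, 0.3], [-0.0001, -0.0001, 0.0003, 0, 0, 0, 0.3], [-0.0001, -0.0001, 0.0003, 0, 0, 0, 0.3], [-0.0001, -0.0001, 0.0003, 0, 0, 0, 0.3], [-0.0001, -0.0001, 0.0003, 0, 0, 0, 0.3]]]'

```text
time_s: 14.5
position: [0.5783, 0.0969, 0.024]
tcp_rot: [[0.997, 0.076, 0.001], [0.076, -0.997, 0.0], [0.001, -0.0, -1.0]]
force: [-0.5, 1.1, 6.4]
opening: 0.403
grasp_force: 30.0
```

```bash
python3 -c "
from rig import bot
for i in range(6): bot.capture('wrist');s=bot.read_state();print(s['force'].round(2),s['moment'].round(3),s['position'].round(5),s['opening'])"
```

```text
[-1.02  1.23  6.62] [ 0.159  0.221 -0.03 ] [0.57833 0.09688 0.02397] 0.406120987786068
[-1.98  1.68  5.71] [ 0.224  0.272 -0.062] [0.5783  0.0969  0.02397] 0.40437029861630447
[-2.32  0.61  6.8 ] [0.161 0.286 0.025] [0.57832 0.09689 0.02397] 0.4025902855336103
[-1.65  1.06  5.28] [ 0.193  0.239 -0.01 ] [0.5783  0.09689 0.02399] 0.408554428427671
[-1.17  1.93  6.81] [0.185 0.22  0.054] [0.57831 0.0969  0.02398] 0.40692372223148415
[-1.36  2.54  6.73] [0.196 0.197 0.012] [0.57831 0.09686 0.02399] 0.4032946293131416
```

Vertical push is building (about 7 N/mm), but TCP is 0.7 mm above the nominal seat height. It may be bearing mostly on one face, so probe sideways toward +y.

Scaled: -0.0004 m / 0.75 = -0.0005, -0.0002 m / 0.75 = -0.0003.

```bash
cat > rd.py <<'E'
from rig import bot
import numpy as np
a=[]
for i in range(6): bot.capture('wrist');s=bot.read_state();a.append(np.r_[s['force'],s['moment'],s['position']*1000])
print(np.mean(a,0).round(2))
E
```

Call:
jog_arm --steps '[[[0, -0.0003, 0, 0, 0, 0, 0.3], [0, -0.0005, 0, 0, 0, 0, 0.3], [0, -0.0005, 0, 0, 0, 0, 0.3], [0, -0.0005, 0, 0, 0, 0, 0.3]]]'

```text
time_s: 15.2
position: [0.5784, 0.0972, 0.0237]
tcp_rot: [[0.997, 0.076, 0.001], [0.076, -0.997, -0.0], [0.001, 0.0, -1.0]]
force: [-1.4, 1.9, 4.6]
opening: 0.405
grasp_force: 30.0
```

```bash
python3 rd.py
```

```text
[-9.5000e-01  9.7000e-01  5.2800e+00  1.4000e-01  1.8000e-01 -0.0000e+00
  5.7835e+02  9.7180e+01  2.3700e+01]
```

It slid down the −y face (z dropped 0.3 mm), so the groove centre is further toward +y. Continue until the other face meets.

Scaled: -0.0004 m / 0.75 = -0.0005, -0.0002 m / 0.75 = -0.0003.

Call:
jog_arm --steps '[[[0, -0.0003, 0, 0, 0, 0, 0.3], [0, -0.0005, 0, 0, 0, 0, 0.3], [0, -0.0005, 0, 0, 0, 0, 0.3], [0, -0.0005, 0, 0, 0, 0, 0.3]]]'

```text
time_s: 15.9
position: [0.5784, 0.0975, 0.0234]
tcp_rot: [[0.997, 0.076, 0.001], [0.076, -0.997, -0.0], [0.001, 0.0, -1.0]]
force: [-0.3, 0.9, 2.9]
opening: 0.405
grasp_force: 30.0
```

```bash
python3 rd.py
```

```text
[ 4.2000e-01  4.0000e-01  2.9300e+00  1.3000e-01 -9.0000e-02 -1.0000e-02
  5.7837e+02  9.7530e+01  2.3410e+01]
```

Call:
jog_arm --steps '[[[0, -0.0003, 0.0001, 0, 0, 0, 0.3], [0, -0.0005, 0.0003, 0, 0, 0, 0.3], [0, -0.0005, 0.0003, 0, 0, 0, 0.3], [0, -0.0005, 0.0003, 0, 0, 0, 0.3]]]'

```text
time_s: 16.6
position: [0.5784, 0.0976, 0.0233]
tcp_rot: [[0.997, 0.076, 0.001], [0.076, -0.997, -0.0], [0.001, 0.001, -1.0]]
force: [1.5, -1.6, 2.8]
opening: 0.403
grasp_force: 30.0
```

```bash
python3 rd.py
```

```text
[ 1.5500e+00 -2.2400e+00  3.0400e+00 -4.0000e-01 -2.3000e-01  5.0000e-02
  5.7834e+02  9.7640e+01  2.3340e+01]
```

Now y has stopped at 97.6 mm with force from the other face, and height 23.3 mm equals the expected seat, so both faces bear. Null the side force, then press.

Scaled: 0.0005 m / 0.75 = 0.0007, 0.0004 m / 0.75 = 0.0005.

Call:
jog_arm --steps '[[[0, 0.0001, 0.0001, 0, 0, 0, 0.3], [0.0001, 0.0003, 0.0003, 0, 0, 0, 0.3], [0.0003, 0.0004, 0.0004, 0, 0, 0, 0.3], [0.0003, 0.0004, 0.0005, 0, 0, 0, 0.3], [0.0003, 0.0004, 0.0007, 0, 0, 0, 0.3], [0.0003, 0.0004, 0.0007, 0, 0, 0, 0.3], [0.0003, 0.0004, 0.0007, 0, 0, 0, 0.3]]]'

```text
time_s: 17.6
position: [0.5784, 0.0976, 0.0233]
tcp_rot: [[0.997, 0.076, 0.0], [0.076, -0.997, -0.0], [0.0, 0.0, -1.0]]
force: [0.4, -1.8, 5.2]
opening: 0.405
grasp_force: 30.0
```

```bash
python3 rd.py
```

```text
[ 7.8000e-01 -2.1900e+00  6.0900e+00 -4.6000e-01 -1.0000e-01  4.0000e-02
  5.7836e+02  9.7660e+01  2.3270e+01]
```

Scaled: 0.0004 m / 0.75 = 0.0005, 0.0003 m / 0.75 = 0.0004.

Call:
jog_arm --steps '[[[0.0001, 0.0003, 0.0001, 0, 0, 0, 0.3], [0.0001, 0.0004, 0.0003, 0, 0, 0, 0.3], [0.0001, 0.0004, 0.0004, 0, 0, 0, 0.3], [0.0001, 0.0004, 0.0005, 0, 0, 0, 0.3], [0.0001, 0.0004, 0.0005, 0, 0, 0, 0.3], [0.0001, 0.0004, 0.0005, 0, 0, 0, 0.3]]]'

```text
time_s: 18.5
position: [0.5784, 0.0977, 0.0232]
tcp_rot: [[0.997, 0.076, 0.0], [0.076, -0.997, 0.0], [0.0, -0.0, -1.0]]
force: [0.2, -1.1, 9.3]
opening: 0.405
grasp_force: 30.0
```

```bash
python3 rd.py
```

```text
[-2.0000e-01 -1.7500e+00  8.8600e+00 -3.2000e-01  0.0000e+00  5.0000e-02
  5.7838e+02  9.7660e+01  2.3250e+01]
```

Scaled: 0.0002 m / 0.75 = 0.0003, 0.0001 m / 0.75 = 0.0001.

Call:
jog_arm --steps '[[[0, 0.0001, 0, 0, 0, 0, 0.3], [0, 0.0003, 0.0001, 0, 0, 0, 0.3], [0, 0.0003, 0.0001, 0, 0, 0, 0.3], [0, 0.0003, 0.0001, 0, 0, 0, 0.3], [0, 0.0003, 0.0001, 0, 0, 0, 0.3]]]'

```text
time_s: 19.3
position: [0.5784, 0.0977, 0.0232]
tcp_rot: [[0.997, 0.076, 0.0], [0.076, -0.997, 0.001], [0.0, -0.0, -1.0]]
force: [-0.5, -1.3, 9.2]
opening: 0.402
grasp_force: 30.0
```

```bash
python3 rd.py
python3 - <<'E'
from h import *
np.set_printoptions(precision=1,suppress=True)
c=cam("wrist","w8");k=cam("scene","s8");s=bot.read_state()
t=s["position"]+[0,0,.0388];R=s["tcp_rot"];u=R[:,0];v=R[:,1];o=t-.0039*u
print("pred crop",(proj(c,[o+.033*u+[0,0,.022],o+.047*u-.022*v,o+.047*u+.022*v,o+.047*u+[0,0,.022],o+.047*u-[0,0,.022]])-[140,60])*1.5)
q=np.vstack([cv2.resize(c["color"][60:300,140:540],(600,360)),cv2.resize(k["color"][130:220,310:460],(400,240),interpolation=cv2.INTER_CUBIC).repeat(1,1) if 0 else np.hstack([cv2.resize(k["color"][130:220,310:460],(400,240),interpolation=cv2.INTER_CUBIC),np.zeros((240,200,3),np.uint8)])])
cv2.imwrite("pics/c8.png",q[:,:,::-1])
E
```

```text
[-2.1000e-01 -1.0500e+00  9.4500e+00 -2.1000e-01  3.0000e-02  7.0000e-02
  5.7837e+02  9.7660e+01  2.3230e+01]
pred crop [[269.3 248.2]
 [203.9 184.4]
 [335.  184.5]
 [269.3 203.7]
 [269.5 169.6]]
```

View pics/c8.png

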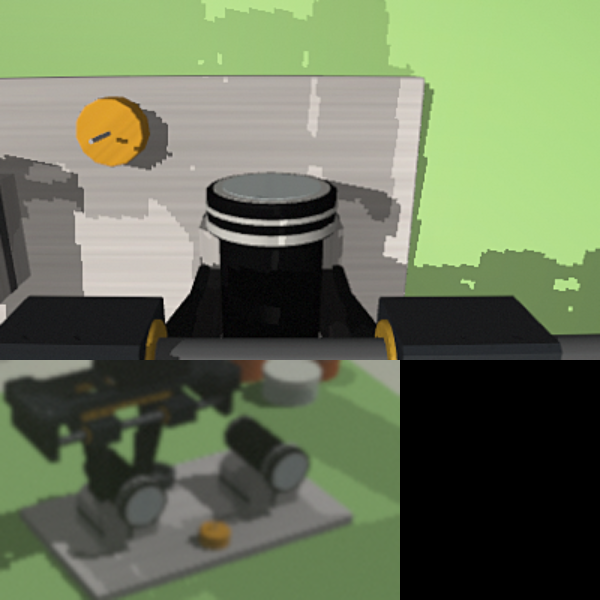

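The final picture shows the barrel seated in the empty block. The head at (272,205) is clear of the block end and unchanged in the grip, and the curing barrel and the pin disc are undisturbed. The push is a steady 9.5 N. Handing in.

```bash
python3 -c "
from rig import bot
print(bot.hand_in())"
```

```text
the job is handed in; nothing more can be done
None
```

I handed the job in at about 20 s of the 48 s, with the barrel seated square in the empty V-block, its head clear of the far end, and the gripper still holding it pressed at about 9.5 N; nothing else looked moved in the last picture.

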